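# Post the ticket case through the counter drop box

## Task

Post the small flat ticket case that stands on the drop box's ledge: push the box's self-closing flap open with one finger and, while that finger keeps it open, push the case off the ledge through the mouth with the other finger, so that it drops inside; then draw back and let the flap swing fully shut. Push only: do not lift the case, do not shove the flap open with the case, and leave the rubber stamp beside it, the stapler and the cup where they are.

Things in the scene. Friction and masses are not known exactly. Their poses are not given: they have to be found in the camera images.
- dropbox: Grey painted drop box fixed on the counter, 263 by 200 mm. Origin on the counter under the lip's middle; x points from the ledge into the mouth, y left, z up. Level ledge without rims: top at z 100 mm, x -120 to 0 (the lip), 200 wide. Behind the lip, the flap-covered mouth, 190 wide between 5 mm cheeks (z up to 126, from x 56 up to 152). Top strip x 120 to 143, z 156: the highest part.
- lip (a point): Middle of the lip, the ledge's edge at the mouth, on the ledge's top surface, 100 mm above the counter; axes as the drop box. Behind and below it is an empty well, x 0 to 137 mm, its floor 94 mm lower than the ledge, where the case is to fall.
- hinge (a point): Middle of the flap's hinge rod (8 mm thick, along the box's y), 115 mm behind the lip and 52 mm above the ledge; axes as the drop box. A finger that pushes the flap must stay short of this rod.
- flap (a joint): Flap angle, rad: 0 shut, 1.15 hanging straight down, the most. Plain aluminium plate 186 mm wide, 122 long, 3 thick, on the hinge rod; shut, it slopes at 24 degrees from the rod down to the lip. It opens inwards: its free edge swings down and away from the ledge. A spring shuts it when let go; pushing it open takes 1 to 5 N.
- flap_edge (a point): Middle of the flap's free edge, at the lip when shut. A finger pointing down, tip 10 mm above ledge level, meets the shut flap about 20 mm behind the lip and opens it by moving along the box's +x: with the finger's front face 65, 85 and 100 mm behind the lip the flap stands at about 0.27, 0.53 and 0.80 rad.
- case: Ticket case: loose flat black plastic box, paper label on top, 40 (x) by 54 (y) by 24 mm high, about 90 g, on the left or right half of the ledge, middle 50 to 80 mm in front of the lip, turned up to 0.2 rad from the box. Origin: centre of underside. Open fingers fit round it, one between it and the flap, one behind it. It tips over the lip and drops once its middle is past the lip.
- stamp: Bystander on the other half of the ledge: a dark wooden rubber stamp, round foot 38 mm across, knob handle, 57 mm high. Origin at the centre of its underside.
- stapler: Bystander on the counter beside the drop box: black stapler 125 by 34 mm, 50 mm high. Origin at the centre of its underside.
- clip_cup: Bystander on the counter beside the drop box: white plastic cup, 70 mm across the rim, 60 mm high. Origin at the centre of its underside.

How it is judged:
On the way, in this order (a step that is already met when the one before it is completed fails the run):
1. a finger pushes the flap open (0.25 rad or more) while the case still stands on the ledge (value of joint flap above 0.25 rad and contact force between the fingers and flap above 0.2 N and z of case in the frame of dropbox above 0.09 m and angle between case's own z axis and vertical below 0.2 rad), for 0.1 s.
2. the case has dropped through the mouth while a finger still keeps the flap open (z of case in the frame of dropbox below 0.07 m and x of case in the frame of dropbox between 0 and 0.137 m and contact force between the fingers and flap above 0.2 N and value of joint flap above 0.2 rad), for 0.05 s.
At the end, for the whole second after the job is handed in: The case lies at rest inside the drop box's well (its origin under 70 mm above the counter, within the walls), the flap is shut to within 0.06 rad, the stamp stands within 15 mm and the stapler and cup within 20 mm of where they were (z of case in the frame of dropbox below 0.07 m and x of case in the frame of dropbox between 0 and 0.137 m and y of case in the frame of dropbox between -0.097 and 0.097 m and linear speed of case below 0.03 m/s and value of joint flap below 0.06 rad and distance of stamp from where it was at the start of the episode below 0.015 m and angle between stamp's own z axis and vertical below 0.2 rad and distance of each of stapler, clip_cup from where it was at the start of the episode below 0.02 m); the robot touches nothing.
It fails at once if the case is lifted more than 15 mm above the ledge (z of case in the frame of dropbox above 0.115 m).
It fails at once if the case itself is pressed against the flap to open it (over 1 N while the flap is open less than 0.25 rad and the case is above the lip) (contact force between case and flap above 1 N and value of joint flap below 0.25 rad and z of case in the frame of dropbox above 0.085 m).
It fails at once if the stamp is pushed more than 15 mm or tipped (distance of stamp from where it was at the start of the episode above 0.015 m or angle between stamp's own z axis and vertical above 0.3 rad).
It fails at once if the stapler or the cup is moved more than 20 mm (distance of any of stapler, clip_cup from where it was at the start of the episode above 0.02 m).
It also fails if it takes over 35 s, if anything falls off the work surface, if the arm or the gripper's body presses on something with over 40 N, if the wrist force passes 120 N, or if a joint passes its speed limit or range.

## Robot

A 7-joint arm with a two-finger parallel gripper is mounted at the origin on the work surface. World frame = base frame: x ahead of the robot, y to its left, z up, the work surface at z = 0. Lengths are in m, angles in rad, forces in N, time in s.
With the tool pointing down it reaches from about 0.375 to 0.925 m from the base axis. Payload 3.1 kg.
Tool frame: the origin (TCP) lies between the finger pads; the fingertips stand 19 mm ahead of it and the grasp point (between the pads) is the TCP; z points along the fingers, y is the line along which they close (so a half turn about z gives the same grasp; the last joint's range is limited). The gripper opens to 85 mm and grips with 20 to 120 N. Pads are 22 mm wide; open, the fingers measure 114 mm over their backs; the gripper's body (76 mm by 85 mm) begins 54 mm behind the grasp point. The pads swing forward as they close: fully open they stand 13 mm farther back than shut.
Start: joints at [1.157, 0.383, 0.044, 1.598, -0.018, 1.161, -0.05], TCP at [0.202, -0.618, 0.25] pointing down, gripper open.
Joint ranges: [-2.61, 2.61], [-0.41, 2.15], [-1.48, 1.57], [0, 2.5], [-1.57, 4.71], [0.05, 1.97], [-2.85, 2.85]. Speed limits (rad/s): [2.79, 2.79, 3.14, 3.14, 3.14, 3.14, 3.14].

## Interface

Orientations are given as a unit quaternion [x, y, z, w].
In Python, from bench import move_ptp, movel, move_j, move_gripper, pause, inverse_kinematics, read_camera, camera_params, MotionError, sign_off, look_for, tip_of, read_time_s, read_qpos, read_joint_vel, read_effort, read_eef_pos, read_tcp_rot, read_ft_force, read_ft_torque, read_finger_gap gives the robot as it stands. Calls block until the motion is done:
- move_ptp(position, orientation): joint-space move of the TCP to a pose.
- movel(position, orientation=None, speed=0.15): straight line of the TCP; orientation=None keeps the orientation; speed is the mean speed in m/s.
- move_j(angles): joint-space move.
- move_gripper(opening, effort=None): finger opening in m; effort is the grip in N (None keeps the last); returns when the fingers have stopped.
- pause(seconds).
- inverse_kinematics(position, orientation): joint angles nearest the present ones, or None.
- read_camera(name): name is "scene" or "top" or "wrist"; returns the picture (400x640x3 uint8, red, green, blue); there is no depth.
- camera_params(name): a dict with "K" (3x3 intrinsics, pixels), "dist_coeffs" ([k1, k2, p1, p2, k3] as OpenCV has them; the pictures are not rectified), "camera_from_world" (4x4, takes a point from world to camera coordinates). Camera axes: x right, y down, z forward; pixel columns grow to the right and rows downward; lengths in m; the calibration is good to about 2 mm. A picture is of the moment at which its call begins: read the wrist's pose just before it. camera_params takes no time and is no camera call; for the wrist camera it gives the pose at the moment of the call.
A pose or a line that the arm cannot do raises MotionError and nothing moves.
- sign_off(): hands the job in, once; it reports no verdict.
Trained networks look in the newest picture that a camera, given by its name, has taken for a name from the list of things; names that differ only in an ending like _2 or _b are one class to them, and where a whole thing is asked for, a point or a joint stands for the part that bears it (a point fixed in the world has none). Each returns a list of dicts, best first, with "confidence" (0 to 1); they miss things now and then, are a little off and sometimes report something else, mostly with a low value. They report only what shows in the picture. A call takes as long as a camera call.
- look_for(camera, name): "at" ([column, row] in pixels, amid what is visible of it).
- tip_of(camera, name): "at" ([column, row] in pixels: a listed point, or the origin of a listed thing).
Readings, each from a call of its own:
- read_time_s(): time.
- read_qpos(): joint angles.
- read_joint_vel(): joint speeds.
- read_effort(): joint torques, N m.
- read_eef_pos(): TCP position.
- read_tcp_rot(): TCP orientation.
- read_ft_force(): force on the tool from outside, world axes, zero at the start.
- read_ft_torque(): the same for the moment, N m.
- read_finger_gap(): finger opening in m.
Only numpy, scipy, OpenCV 4.12 (cv2) and the standard library are available. Lean on these libraries where they do the work, as an engineer would, in place of code of your own. Each camera call takes 0.05 s, during which the arm holds its last target. There are 200 camera calls.

## Working session

There is one attempt and no reset: what is moved stays moved. The work goes in short steps, each a Python script; the robot and the scene stay as the last script left them, time stands still between calls to the robot, and variables do not carry over. Pictures are saved under pics/ and viewed, on a budget of 10 in all, crops included, one or two more only if the job needs it, and the job is handed in when it is done.

```bash
mkdir -p pics; ls; cat > h.py <<'E'
import numpy as np, cv2
from bench import *
def save(cam,name):
    P=camera_params(cam); im=read_camera(cam); cv2.imwrite('pics/'+name,im[:,:,::-1]); return P
def ray_z(P,px,z):
    K=np.array(P['K']);d=np.array(P['dist_coeffs']);T=np.linalg.inv(np.array(P['camera_from_world']))
    u=cv2.undistortPoints(np.array([[px]],float),K,d)[0,0]
    r=T[:3,:3]@[u[0],u[1],1];o=T[:3,3]
    return o+r*(z-o[2])/r[2]
def proj(P,X):
    T=np.array(P['camera_from_world']);
    return cv2.projectPoints(np.array(X,float).reshape(-1,3),cv2.Rodrigues(T[:3,:3])[0],T[:3,3],np.array(P['K']),np.array(P['dist_coeffs']))[0].reshape(-1,2)
E
python3 - <<'E'
from h import *
Z=dict(dropbox=0,lip=.1,hinge=.152,flap_edge=.1,case=.1,stamp=.1,stapler=0,clip_cup=0)
for c in ['top','scene']:
    P=save(c,c+'1.png')
    for n,z in Z.items():
        for f in (tip_of,):
            for r in f(c,n)[:2]:
                print(c,n,np.round(r['at']),round(r['confidence'],2),ray_z(P,r['at'],z).round(3))
print(read_time_s(), read_tcp_rot(), read_eef_pos())
E
```

```text
pics
top dropbox [333. 229.] 0.76 [ 0.508 -0.005  0.   ]
top lip [338. 224.] 0.94 [ 0.515 -0.007  0.1  ]
top lip [344. 166.] 0.71 [ 0.629 -0.019  0.1  ]
top hinge [346. 163.] 0.94 [ 0.624 -0.019  0.152]
top hinge [336. 226.] 0.3 [ 0.507 -0.001  0.152]
top flap_edge [336. 229.] 0.97 [ 0.505 -0.003  0.1  ]
top case [308. 253.] 0.82 [0.458 0.05  0.1  ]
top stamp [363. 263.] 0.56 [ 0.439 -0.057  0.1  ]
top stamp [338. 223.] 0.3 [ 0.517 -0.008  0.1  ]
top stapler [252. 202.] 0.96 [0.566 0.173 0.   ]
top clip_cup [419. 233.] 0.56 [ 0.5   -0.198  0.   ]
scene dropbox [325. 198.] 0.84 [ 0.501 -0.011  0.   ]
scene lip [321. 172.] 0.69 [ 0.515 -0.009  0.1  ]
scene hinge [270. 180.] 0.78 [ 0.628 -0.017  0.152]
scene flap_edge [324. 174.] 0.59 [ 0.513 -0.001  0.1  ]
scene case [362. 179.] 0.9 [0.465 0.058 0.1  ]
scene stamp [328. 142.] 0.8 [ 0.448 -0.063  0.1  ]
scene stapler [360. 270.] 0.88 [0.566 0.168 0.   ]
scene clip_cup [275. 151.] 0.89 [ 0.5   -0.204  0.   ]
scene clip_cup [326. 174.] 0.51 [ 0.452 -0.066  0.   ]
0.9 [9.87553307e-01 1.57284662e-01 1.80562097e-05 6.09042634e-06] [ 0.20190694 -0.61784276  0.25031037]
```

View picture.

```bash
python3 - <<'E'
from h import *
P=camera_params('top')
im=cv2.imread('pics/top1.png')[120:320,220:450]
cv2.imwrite('pics/top1c.png',cv2.resize(im,None,fx=3,fy=3,interpolation=cv2.INTER_CUBIC)[:600,:800])
a=np.array([.513,-.006]);psi=-0.1
q=lambda t:[np.cos(t),np.sin(t),0,0]
for ps in (psi,psi+np.pi):
    t=(ps+np.pi/2)/2
    for d in (-.05,.04): print(inverse_kinematics([a[0]+d,.045,.2],q(t)))
E
```

```text
[ 0.58062556  0.1616448  -0.81094639  2.04572826  0.14014864  0.9885445
 -0.40118858]
[ 0.44667357  0.34009172 -0.70567514  1.84908976  0.25301985  1.04359213
 -0.45939761]
[ 0.93032652  0.28994955 -1.22534245  2.03567237  0.31948999  1.02846011
  2.5912662 ]
[ 0.81814704  0.57490504 -1.23783822  1.83560316  0.59243928  1.16888784
  2.42236296]
```

View pics/top1c.png

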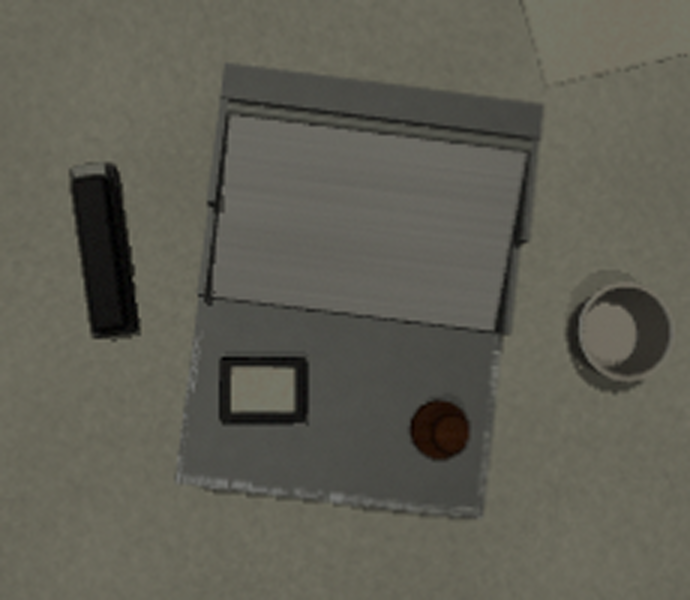

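The top crop shows the box yawed slightly clockwise. The lip runs from crop (200,297) to (503,332), the case top is centred near (263,390), almost square to the world, and the stamp stands at (438,430) on the right half. Next I convert these to metres.

```bash
python3 - <<'E'
from h import *
P=camera_params('top')
W=lambda c,z:ray_z(P,[c[0]/3+220-1/3,c[1]/3+120-1/3],z)[:2]
L,R=W((200,297),.1),W((503,332),.1); F1,F2=W((178,482),.1),W((482,517),.1)
print('lip',L,R,np.linalg.norm(L-R),(L+R)/2,'front',F1,F2,np.linalg.norm((F1+F2-L-R)/2))
d=L-R; psi=np.arctan2(d[1],d[0])-np.pi/2; print('psi',psi)
H1,H2=W((225,64),.156),W((543,104),.156);e=H1-H2;print('strip',np.linalg.norm(e),np.arctan2(e[1],e[0])-np.pi/2)
c=[W(p,.124) for p in ((220,357),(307,357),(307,424),(220,424))]
Rm=np.array([[np.cos(psi),np.sin(psi)],[-np.sin(psi),np.cos(psi)]])
o=(L+R)/2
print('case',[np.linalg.norm(c[i]-c[i-1]).round(4) for i in range(4)],np.mean(c,0))
print([(Rm@(p-o)).round(3) for p in c], (Rm@(np.mean(c,0)-o)).round(3))
print('stamp',Rm@(W((438,432),.13)-o))
E
```

```text
lip [0.52390817 0.09252928] [ 0.50258338 -0.1051837 ] 0.1988596777527767 [ 0.51324578 -0.00632721] front [0.40541323 0.10500715] [ 0.38329133 -0.09048421] 0.11966751945121275
psi -0.10744197226516983
strip 0.19874039764479695 -0.11044693877668377
case [np.float64(0.0415), np.float64(0.0544), np.float64(0.0416), np.float64(0.0541)] [0.46439601 0.0511275 ]
[array([-0.037,  0.081]), array([-0.031,  0.027]), array([-0.072,  0.023]), array([-0.078,  0.076])] [-0.055  0.052]
stamp [-0.06809448 -0.05860055]
```

```bash
cat >> h.py <<'E'
O=np.array([.5132,-.0063]);PSI=-.108;B=np.array([[np.cos(PSI),-np.sin(PSI)],[np.sin(PSI),np.cos(PSI)]])
T=(PSI+np.pi/2)/2;Q=[np.cos(T),np.sin(T),0,0]
def pos(x,y,z): return [*(O+B@[x,y]),z]   # box x,y -> world
def boxtcp(): p=np.array(read_eef_pos());return np.round([*(B.T@(p[:2]-O)),p[2]],4)
E
python3 - <<'E'
from h import *
move_ptp(pos(-.054,.052,.23),Q)
P=save('wrist','w1.png')
for n,z in dict(case=.1,lip=.1,stamp=.1).items():
    for r in tip_of('wrist',n)[:1]:
        w=ray_z(P,r['at'],z); print(n,np.round(r['at']),round(r['confidence'],2),(B.T@(w[:2]-O)).round(3))
print(read_finger_gap(),boxtcp(),read_tcp_rot(),Q)
movel(pos(-.054,.052,.15),speed=.1)
print(read_ft_force(),read_time_s()); save('scene','s2.png')
cv2.imwrite('pics/s2c.png',cv2.resize(cv2.imread('pics/s2.png')[60:260,220:450],None,fx=3,fy=3,interpolation=cv2.INTER_CUBIC))
E
```

```text
case [316. 194.] 0.85 [-0.054  0.053]
lip [378. 253.] 0.96 [ 0.    -0.003]
stamp [304. 311.] 0.8 [-0.067 -0.063]
0.08536722389416236 [-0.0537  0.0514  0.23  ] [ 7.44668808e-01  6.67434166e-01  8.70249187e-06 -3.45707449e-05] [np.float64(0.744241281578094), np.float64(0.6679108584197416), 0, 0]
[ 0.55600733  0.04420115 -0.3440585 ] 4.6
```

View pics/w1.png

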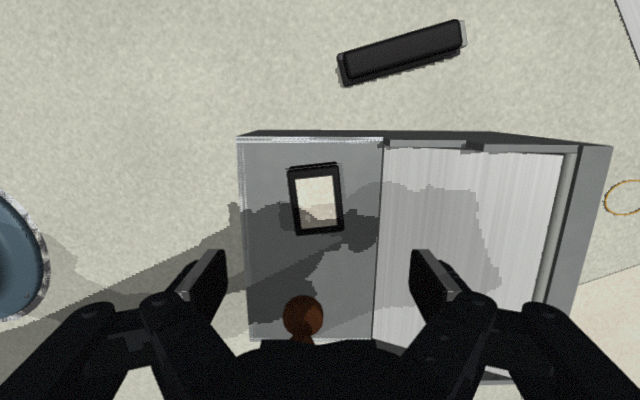

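View pics/s2c.png

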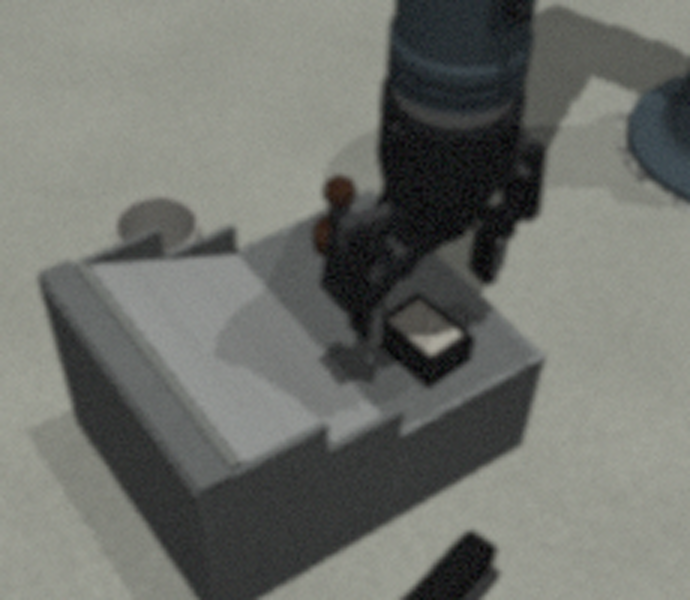

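The wrist view confirms the case at box (-54, 53) mm, midway between the open fingers. The scene crop shows the front finger's tip at about (365,340), in the gap between the case and the flap. The tip offset with the gripper open is unclear, so I'll find the ledge height by a gentle touch.

```bash
python3 - <<'E'
from h import *
P=camera_params('scene')
for z in (.13,.137,.144): print(z,((proj(P,pos(-.004,.052,z))-[220,60])*3).round())
f0=np.array(read_ft_force());z=.134
movel(pos(-.054,.052,z),speed=.06)
while True:
    f=np.array(read_ft_force())-f0
    print(round(z,4),f.round(2),boxtcp()[2])
    if f[2]>1.5 or z<.107: break
    z-=.0025; movel(pos(-.054,.052,z),speed=.03)
print(read_time_s())
E
```

```text
0.13 [[359. 353.]]
0.137 [[360. 346.]]
0.144 [[360. 338.]]
0.134 [ 0.4  -0.51 -0.67] 0.1334
0.1315 [0.7  0.51 0.65] 0.1315
0.129 [0.12 0.14 0.47] 0.1289
0.1265 [ 0.28  0.1  -0.14] 0.1263
0.124 [ 0.38 -0.8  -0.56] 0.1238
0.1215 [ 0.59 -0.37 -0.26] 0.1213
0.119 [-0.18 -0.07  0.41] 0.1188
0.1165 [0.6  0.63 0.27] 0.1163
0.114 [ 0.9  -1.04 -0.45] 0.1138
0.1115 [-0.07  0.59 -0.35] 0.1113
0.109 [ 0.46 -0.17 -0.4 ] 0.1088
0.1065 [0.32 0.45 0.61] 0.1063
7.8167
```

```bash
python3 - <<'E'
from h import *
f0=np.array(read_ft_force())
movel(pos(-.054,.052,.115),speed=.06)
for x in (-.02,.008,.018):
    movel(pos(x,.052,.115),speed=.06); pause(.1)
    print(boxtcp(),(np.array(read_ft_force())-f0).round(2),read_time_s())
save('scene','s3.png');save('top','t3.png')
a=cv2.imread('pics/s3.png')[60:260,220:420];b=cv2.imread('pics/t3.png')[120:320,230:430]
cv2.imwrite('pics/m3.png',cv2.resize(np.hstack([a,b]),None,fx=2,fy=2,interpolation=cv2.INTER_CUBIC))
E
```

```text
[-0.0198  0.0521  0.1152] [-0.17  0.2   0.18] 8.925
[0.0089 0.052  0.1154] [-0.42 -0.57  0.68] 9.6417
[0.0181 0.052  0.1149] [-1.34 -1.37  0.51] 10.0583
```

View pics/m3.png

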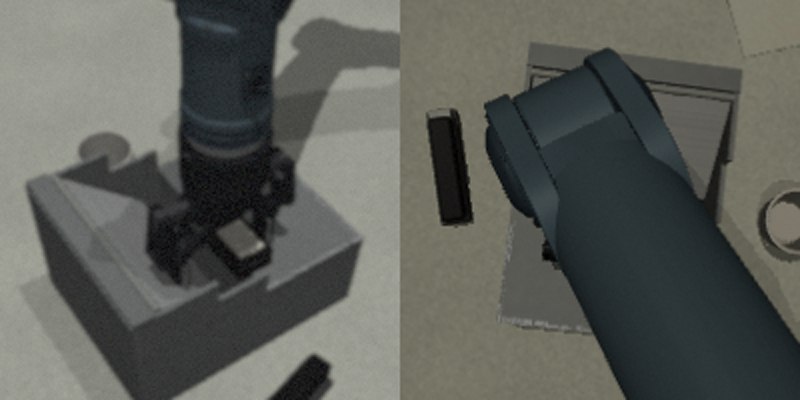

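Flap is open with the front finger on it, and the case (left view, about (240,245)) is at the lip with the rear finger behind it. I'll keep pushing.

```bash
python3 - <<'E'
from h import *
for x in (.030,.040):
    movel(pos(x,.052,.115),speed=.06); pause(.2)
    print(boxtcp(),read_ft_force(),read_time_s())
pause(.3)
save('scene','s4.png');P=save('wrist','w4.png')
print(look_for('wrist','case')[:2],look_for('scene','case')[:2])
a=cv2.imread('pics/s4.png')[60:260,220:420];b=cv2.resize(cv2.imread('pics/w4.png'),(400,250))
a=cv2.resize(a,(400,400));b=np.vstack([b,np.zeros((150,400,3),np.uint8)])
cv2.imwrite('pics/m4.png',np.hstack([a,b]))
E
```

```text
[0.0302 0.0521 0.1152] [-1.33034677  0.02988144  1.7519852 ] 10.7083
[0.0395 0.0518 0.1148] [-3.89374494  0.03675328 -0.58799219] 11.225
[] [{'at': [276.8, 175.8], 'confidence': 0.24}]
```

View pics/m4.png

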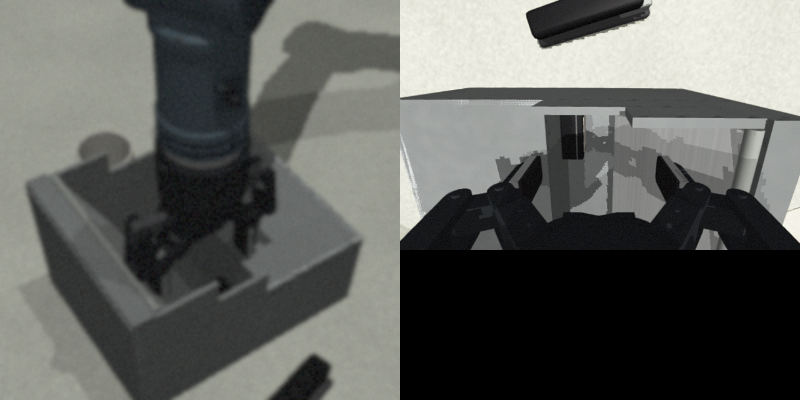

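The case has gone through: in the wrist view it stands on edge on the well floor at about (572,137), its size consistent with that depth, and the front finger still holds the flap (3.9 N). I'll draw back now.

```bash
python3 - <<'E'
from h import *
pause(.2)
movel(pos(-.054,.052,.115),speed=.08); pause(.3)
movel(pos(-.054,.052,.25),speed=.12)
move_ptp([0.202,-0.618,0.25],[.98755,.15728,0,0]); pause(.5)
Z=dict(stamp=.1,stapler=0,clip_cup=0,flap_edge=.1,hinge=.152,case=.006)
for c in ('top','scene'):
    P=save(c,c+'5.png')
    for n,z in Z.items():
        for r in tip_of(c,n)[:1]: print(c,n,round(r['confidence'],2),ray_z(P,r['at'],z).round(3))
a=cv2.imread('pics/scene5.png')[60:260,220:420];b=cv2.imread('pics/top5.png')[120:320,230:430]
cv2.imwrite('pics/m5.png',cv2.resize(np.hstack([a,b]),None,fx=2,fy=2,interpolation=cv2.INTER_CUBIC))
print(read_ft_force(),read_time_s())
E
```

```text
top stamp 0.72 [ 0.63  -0.023  0.1  ]
top stapler 0.64 [0.574 0.173 0.   ]
top clip_cup 0.59 [ 0.505 -0.196  0.   ]
top flap_edge 0.73 [ 0.509 -0.008  0.1  ]
top hinge 0.79 [ 0.627 -0.017  0.152]
scene stamp 0.88 [ 0.437 -0.069  0.1  ]
scene stapler 0.81 [0.555 0.167 0.   ]
scene clip_cup 0.93 [ 0.505 -0.198  0.   ]
scene flap_edge 0.65 [ 0.515 -0.003  0.1  ]
scene hinge 0.93 [ 0.621 -0.022  0.152]
[ 0.30350831 -0.16317842  0.48180893] 18.575
```

View pics/m5.png

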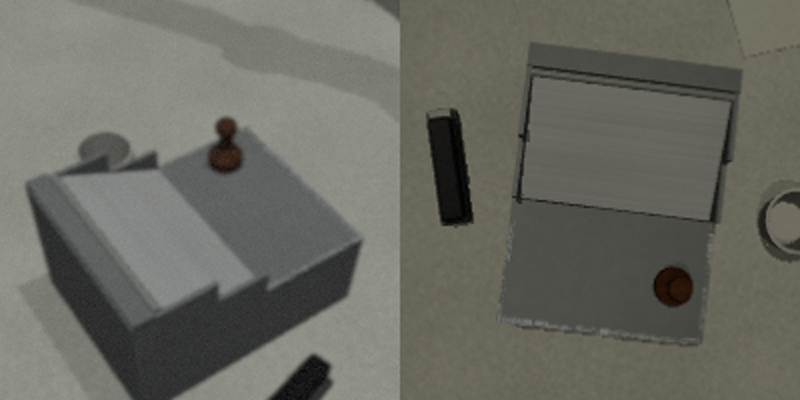

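The flap is shut flush with the lip, the case is out of sight, and the stamp is at top-image pixel (366,263), the same as at the start. The stapler and cup look unmoved. Handing in.

```bash
python3 -c "
from bench import *
sign_off()"
```

```text
the job is handed in; nothing more can be done
```

The case is posted and the job is handed in, 18.6 s into the run by the robot's clock. No verdict was reported. With the open gripper around the case, the front finger pushed the flap open and the rear finger pushed the case over the lip. I held the flap open while the case dropped, then drew back and parked the arm at its start pose.

**Checks that passed**
- **Flap held during the drop:** at the end of the push the wrist read about 3.9 N. The wrist view showed the case standing on edge down in the well, well below the ledge. I judged its depth by eye and did not measure it.
- **Final pictures:** the flap is shut at the lip and the ledge is empty except for the stamp, which is at the same top-image pixel as at the start. The stapler and cup are unmoved as far as the pictures show.
- **Contact:** the wrist force was about 0.5 N or less, which is sensor noise, with the arm clear of everything.

**Checks that disagreed**
- **Fingertip reach:** with the gripper open, the tips turned out to be about 6 mm or less ahead of the TCP, not 19 mm. I went down in small steps to TCP z 106 mm without feeling the ledge and set the pushing height at 115 mm.
- **Network detections:** the last top-camera stamp detection landed near the hinge and was wrong. The scene-camera stamp and stapler detections scattered by about 11–13 mm from their first readings, so I went by the pictures.

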